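# Put the drill battery on charge

### The job

Put the loose black drill battery on charge: with its contact end leading (the end away from the red release button), slide it along the charger's deck and under the two side rails, right home onto the sprung contacts, until the yellow leaf catch snaps up behind it, and let go. Leave the grease jar, the marker and the two white mixer nozzles where they are.

Things in the scene. Friction and masses are not known exactly. Their poses are not given: they have to be found in the camera images.
- battery: Loose black drill battery, 380 g. Origin: middle of its underside, z up. Main body 58 wide (x), 95 long (y -51 to +44), 42 high; on it a narrower step 50 wide, y -41 to +19, z 42-58: grip the step along x, with fingertips at z 48 or higher so that they pass over the charger's rails. Contact end: -y. Release button: a tab at the +y end, to y 51, z 16-28.
- contact_end (a point): Middle of the battery's contact end: 51 mm from the battery's origin along its -y, 20 above its underside. This end goes into the charger first. (Beware: fixed grey machinery up to 270 high stands to the right of the charger, where x is over 0.47 and y is between -0.1 and 0.17.)
- dock_home (a point): Where the battery's origin lies when home: on the deck, 22 above the table. x: the way in; z up. Charger fixed. Mouth at x -41, flared 5 to a side; then walls 61 apart and, 44 above the deck, lips 54 apart, 2.5 thick (lifted to 49 at the mouth). Deck runs from x -71 to a tower at +55, 46 above it. Battery's -y points along x. Lower it before the mouth (origin at x -100), bottom 1 over the deck.
- charger_catch (a joint): Yellow leaf catch in the deck, 22 wide, its free end at x -44 of dock_home standing 4 over the deck. Rad: 0 sprung up, about 0.18 pressed flat. The battery rides over it (2 to 3 N) and it snaps up behind the battery's body. Sprung contacts meet the battery 3 mm before home and push back with 2 to 5 N; it can be pushed 4 mm past home to the tower, then rests back on the catch.
- grease_jar: Bystander: white grease jar with a yellow lid, 66 across, 68 high, standing; origin at its underside.
- marker: Bystander: grey marker pen with black cap, 131 long, 20 thick, lying; origin at its underside, y along it.
- mixer_a: Bystander: white static mixer nozzle, 150 long, 21 thick, lying; origin at its underside, y along it.
- mixer_b: Bystander: second white static mixer nozzle, 150 long, 21 thick, lying; origin at its underside, y along it.

How it is judged (in metres and radians):
At the end, for the whole second after the job is handed in: The battery lies flat and at rest on the deck, contact end first, its origin from 3 mm short of home to 7 mm past it, within 4 mm sideways, 3 mm in height and 0.05 rad of level; the catch is up behind it (below 0.05 rad); the fingers have let go (x of battery in the frame of dock_home between -0.003 and 0.007 m and y of battery in the frame of dock_home between -0.004 and 0.004 m and z of battery in the frame of dock_home between -0.003 and 0.003 m and x of contact_end in the frame of dock_home above 0.045 m and angle between battery's own z axis and vertical below 0.05 rad and value of joint charger_catch below 0.05 rad and linear speed of battery below 0.02 m/s and contact force between battery and the fingers below 0.1 N); the robot touches nothing.
It fails at once if the grease jar, the marker or a mixer nozzle is moved by more than 30 mm (distance of any of grease_jar, marker, mixer_a, mixer_b from where it was at the start of the episode above 0.03 m).
It also fails if it takes over 42 s, if anything falls off the work surface, if the arm or the gripper's body presses on something with over 40 N, if the wrist force passes 120 N, or if a joint passes its speed limit or range.

### The arm

A 7-joint arm with a two-finger parallel gripper is mounted at the origin on a cart in front of the work surface, level with it; the furniture and walls round the work are solid. World frame = base frame: x ahead of the robot, y to its left, z up, the work surface at z = 0. Lengths are in mm, angles in rad, forces in N, time in s.
With the tool pointing down it reaches from about 425 to 875 mm from the base axis. Payload 8.4 kg.
Tool frame: the origin (TCP) lies between the finger pads; the fingertips stand 17 mm ahead of it and the grasp point (between the pads) lies 2 mm behind it; z points along the fingers, y is the line along which they close (so a half turn about z gives the same grasp; the last joint's range is limited). The gripper opens to 87 mm and grips with 3 to 60 N. Pads are 19 mm wide; open, the fingers measure 117 mm over their backs; the gripper's body (75 mm by 190 mm) begins 51 mm behind the grasp point.
Start: joints at [-0.099, 0.333, 0.04, 1.465, -0.013, 1.343, -0.059], TCP at [649.973, -0.013, 239.546] pointing down, gripper open.
Joint ranges: [-2.58, 2.58], [-0.38, 2.09], [-1.3, 1.39], [0.25, 2.4], [-1.5, 4.64], [0.08, 2.09], [-2.65, 2.65]. Speed limits (rad/s): [2.22, 2.22, 2.79, 2.79, 3.14, 3.14, 3.14].

### API

Orientations are given as a rotation vector (axis times angle).
In Python, from plant import r gives the robot as it stands.
- The arm moves only by the tool servo_tool, never from a script. Its arguments are lists of equal length, an entry for each row: "delta_pos": the shift along the world's x, y, z in cm, a list of three; "delta_rot": the turn, a rotation vector about the world's x, y, z in rad, a list of three. A call has exactly 5 rows; each row shifts and turns the commanded pose from where the row before left it; what a row does not reach is not made up. A row lasts 1/12 s, in which the tool goes at most 41.7 mm and 7.16 degrees, less where a joint would pass 70% of its speed; a pose out of reach is approached as far as the arm can. A call with a gripper value outside its range is refused whole. "fingers" is the finger opening in cm, from 0 to 8.7, set as the call begins (left out, the last holds). The fingers move at their own pace and stop on an object; "squeeze" is the grip in N (left out, the last holds). Time passes only in rows, so rows that do not move let the fingers close, or fill a call up. It gives the time, the measured TCP pose, the force, the opening and the grip force at its end, in the units of the state.
- r.read_state(): the state, without advancing time (a new reading comes with each control period).
- r.capture(name): name is "scene" or "side" or "wrist"; returns (picture, depth): 400x640x3 uint8, red, green, blue; 400x640 float32, mm along the optical axis (not along the pixel's ray), 0 where there is no reading.
- r.camera_model(name): a dict with "fx", "fy", "cx", "cy" (pixels), "eye" and "attitude" of the camera in the world. Camera axes: x right, y up, looking along -z (the intrinsics and any distortion apply to the point x, -y, -z); pixel columns grow to the right and rows downward; lengths in mm; the calibration is good to about 2 mm. A picture is of the moment at which its call begins: read the wrist's pose just before it. camera_model takes no time and is no camera call; for the wrist camera it gives the pose at the moment of the call.
- r.job_done(): hands the job in; it is judged then, once.
The state is a dict: "clock": time; "joints": joint angles; "qd": joint speeds; "joint_torque": joint torques, N m; "tcp_pos": TCP position; "orientation": TCP orientation; "wrist_force": force on the tool from outside, world axes, zero at the start; "moment": the same for the moment, N m; "finger_gap": finger opening in mm; "finger_force": force on a finger pad.
Only numpy, scipy, OpenCV 4.12 (cv2) and the standard library are available. Lean on these libraries where they do the work, as an engineer would, in place of code of your own. Each camera call takes 0.05 s, during which the arm holds its last target. There are 200 camera calls.

## Working session

There is one attempt and no reset: what is moved stays moved. The work goes in short steps, Python scripts to look and compute and a tool call to move; the robot and the scene stay as the last step left them, time stands still between calls to the robot, and variables do not carry over. Pictures are saved under pics/ and viewed, at most 10 in all, crops included, and the job is handed in when it is done.

Besides the shell and the picture viewer there is one more tool, called after "Request:" as name(argument=value, ...) on one line, values as JSON. servo_tool: Moves the arm, as the interface text tells. Its arguments: {"type":"object","properties":{"delta_pos":{"type":"array"},"delta_rot":{"type":"array"},"fingers":{"type":"number"},"squeeze":{"type":"number"}},"required":["delta_pos","delta_rot"]}

```bash
mkdir -p pics
python3 - <<'E'
from plant import r
import cv2,numpy as np
for n in ("scene","side","wrist"):
    m=r.camera_model(n); print(n,m)
    p,d=r.capture(n); cv2.imwrite(f"pics/{n}0.png",p[:,:,::-1]); np.savez(f"{n}0.npz",p=p,d=d,**{k:np.array(v) for k,v in m.items()})
print(r.read_state())
E
```

```text
scene {'fx': 403.0841074583385, 'fy': 403.0841074583385, 'cx': 315.7946812552614, 'cy': 200.0462914860499, 'eye': array([ 51.72239178, 943.50453622, 785.33734055]), 'attitude': array([ 0.32388261, -1.10470384, -2.37651413])}
side {'fx': 394.653964894415, 'fy': 394.653964894415, 'cx': 329.26084903942206, 'cy': 200.96269303244725, 'eye': array([  57.66364758, -718.8758806 ,  853.01039897]), 'attitude': array([ 0.87917783, -0.20907495, -0.39888536])}
wrist {'fx': 307.1243591183434, 'fy': 307.1243591183434, 'cx': 318.5878254682249, 'cy': 202.54437897206438, 'eye': array([649.18761024,  70.78072711, 383.80172536]), 'attitude': array([-0.26022654,  0.00242084, -0.00123427])}
{'clock': 0.15, 'joints': array([-0.09920715,  0.3337743 ,  0.03986555,  1.46604235, -0.01340554,
        1.34330827, -0.05848352]), 'qd': array([-6.01938033e-04, -1.77288765e-03,  8.86994945e-04, -2.08773025e-03,
       -4.11387874e-06, -1.17133389e-03,  3.38983984e-04]), 'joint_torque': array([ 1.24259990e-03, -6.56844234e+01,  1.33660264e+00, -4.04110801e+01,
       -5.95439016e-02,  4.17590642e-02, -1.22402304e-05]), 'tcp_pos': array([ 6.49662286e+02, -8.16308864e-03,  2.38859468e+02]), 'orientation': array([-2.22082891e+00, -2.22086433e+00,  1.48719054e-03]), 'wrist_force': array([ 0.23893354,  0.40359155, -0.33609743]), 'moment': array([ 0.04148036, -0.04539991, -0.02881201]), 'finger_force': 0.0, 'finger_gap': 87.14706290229377}
```

View pics/scene0.png

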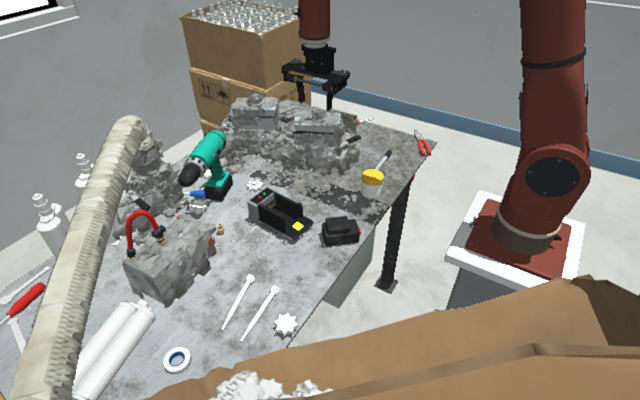

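View pics/side0.png

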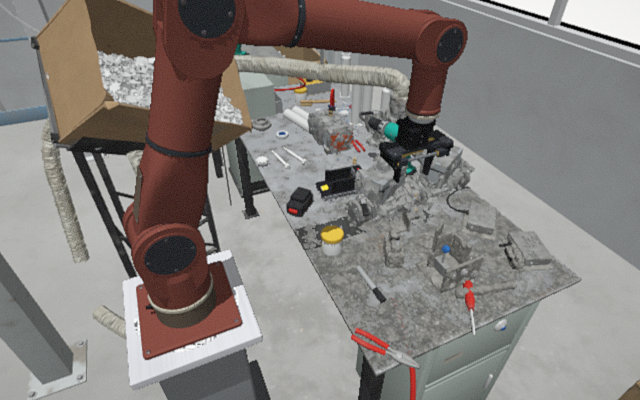

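View pics/wrist0.png

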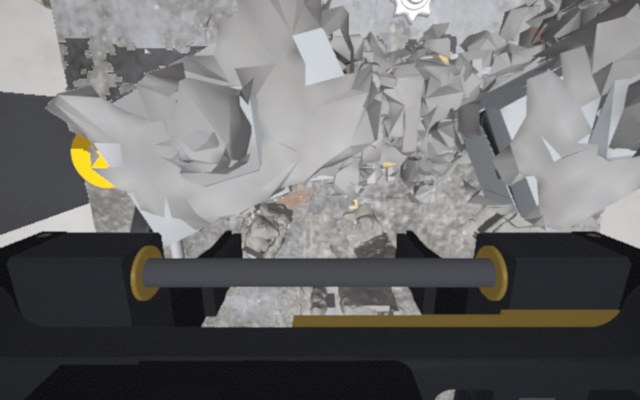

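The scene view shows the charger near (280,213), with its yellow catch at the mouth (299,226). The battery is at (340,231) with its red button at (358,228), and the jar is at (372,182). The side view shows the battery at (300,201) and the charger at (338,182). The wrist view shows only the rubble.

```bash
cat > h.py <<'E'
import numpy as np,cv2
from scipy.spatial.transform import Rotation as R
def load(n): return dict(np.load(n))
def cloud(f):
    d=f['d'];v,u=np.mgrid[0:400,0:640]
    return unproj(f,u,v,d)
def unproj(f,u,v,d):
    c=np.stack([(u-f['cx'])/f['fx']*d,-(v-f['cy'])/f['fy']*d,-d*np.ones_like(d)],-1)
    return c@R.from_rotvec(f['attitude']).as_matrix().T+f['eye']
def proj(f,P):
    c=(np.asarray(P,float)-f['eye'])@R.from_rotvec(f['attitude']).as_matrix()
    return np.stack([f['cx']+f['fx']*c[...,0]/-c[...,2],f['cy']-f['fy']*c[...,1]/-c[...,2]],-1)
E
python3 - <<'E'
from h import *
np.set_printoptions(precision=1,suppress=True)
for n,pts in (("scene",[(340,222),(325,237),(358,229),(298,226),(268,190),(248,197),(290,235),(312,225),(372,178),(345,150),(380,160),(258,310),(235,300)]),("side",[(300,193),(294,209),(325,187),(340,172),(333,235),(375,285),(280,157),(297,157)])):
    f=load(n+"0.npz");X=cloud(f)
    for u,v in pts: print(n,u,v,f['p'][v,u],X[v,u])
f=load("scene0.npz");c=cv2.resize(f['p'][170:260,230:375],None,fx=5.5,fy=5.5,interpolation=cv2.INTER_CUBIC);cv2.imwrite("pics/sc.png",c[:,:,::-1])
f=load("side0.npz");c=cv2.resize(f['p'][150:225,270:380],None,fx=7,fy=7,interpolation=cv2.INTER_CUBIC);cv2.imwrite("pics/sd.png",c[:,:,::-1])
E
```

```text
scene 340 222 [54 55 58] [410.6 255.4  59.5]
scene 325 237 [36 36 36] [427.4 303.7  36.4]
scene 358 229 [120  51  52] [367.2 233.8  38.1]
scene 298 226 [255 254  88] [517.9 295.6  24.1]
scene 268 190 [38 39 42] [647.4 253.7  67.2]
scene 248 197 [186 192 193] [734.6 248.7   0. ]
scene 290 235 [39 40 43] [519.1 332.5  20.3]
scene 312 225 [142 146 147] [501.1 251.4   0.3]
scene 372 178 [131 104  37] [419.6  46.3  66.4]
scene 345 150 [182 184 178] [513.3  46.9 133.1]
scene 380 160 [152 157 154] [ 475.3 -144.2   -0.4]
scene 258 310 [210 216 212] [453.5 556.2   4.8]
scene 235 300 [217 221 219] [519.7 559.8  -1.2]
side 300 193 [61 62 60] [417.6 255.5  58.8]
side 294 209 [141  45  43] [381.2 218.9  30.2]
side 325 187 [252 236  78] [526.2 294.1  24.8]
side 340 172 [29 19 19] [597.4 321.1  52.1]
side 333 235 [231 198  79] [427.5  22.2  66.8]
side 375 285 [146 151 148] [ 470.1 -153.3   18.2]
side 280 157 [198 200 200] [453.5 564.3  11. ]
side 297 157 [218 220 219] [515.9 539.7   9.4]
```

View pics/sc.png

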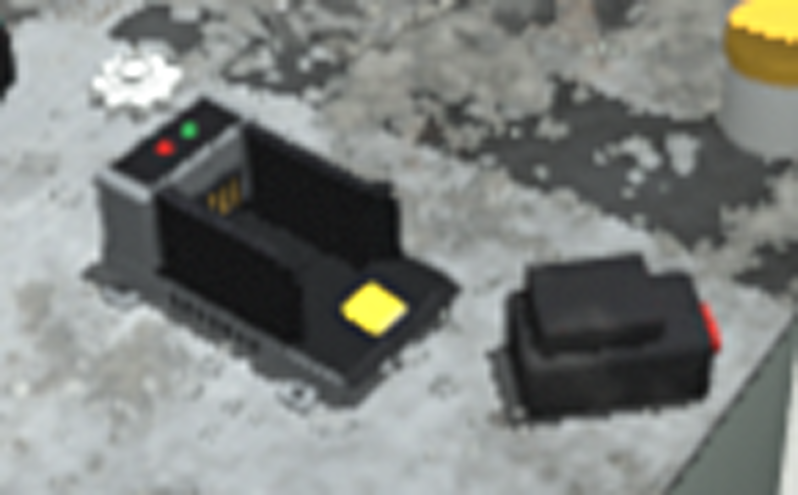

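View pics/sd.png

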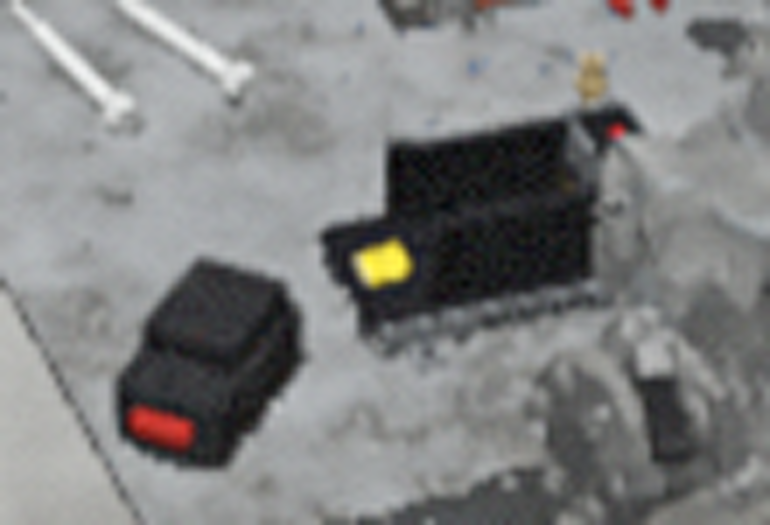

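The crops show the charger's mouth facing -x, the battery lying before it with its button towards the robot, and its contact end facing the charger but turned a little. Next I'll fit both poses from the point clouds.

Run:
```python
from h import *
np.set_printoptions(precision=1,suppress=True)
for n in("scene","side"):
    f=load(n+"0.npz");X=cloud(f).reshape(-1,3);C=f['p'].reshape(-1,3).astype(int)
    def box(a,b,c): return (X[:,0]>a[0])&(X[:,0]<a[1])&(X[:,1]>b[0])&(X[:,1]<b[1])&(X[:,2]>c[0])&(X[:,2]<c[1])
    m=box((340,480),(190,330),(53,63)); 
    print(n,"step top",m.sum(),X[m].mean(0),cv2.minAreaRect(X[m][:,:2].astype(np.float32)))
    m=box((340,470),(190,330),(8,63)); print(" all",m.sum(),cv2.minAreaRect(X[m][:,:2].astype(np.float32)))
    red=(C[:,0]>100)&(C[:,1]<70)&box((330,420),(180,330),(5,50)); print(" red",X[red].mean(0),red.sum())
    y=(C[:,0]>170)&(C[:,1]>150)&(C[:,2]<120)&box((470,560),(240,350),(5,50)); print(" yellow",X[y].mean(0),y.sum(),cv2.minAreaRect(X[y][:,:2].astype(np.float32)))
    for z in((15,30),(60,75)):
        m=box((480,680),(220,380),z); print(" ch",z,m.sum(),X[m].mean(0),cv2.minAreaRect(X[m][:,:2].astype(np.float32)))
```

```text
scene step top 312 [414.9 263.1  57.5] ((415.1369934082031, 262.164794921875), (59.15354919433594, 52.963871002197266), 41.80708694458008)
 all 928 ((405.56072998046875, 255.57803344726562), (101.7364501953125, 58.00124740600586), 42.782779693603516)
 red [367.9 227.3  29.8] 10
 yellow [521.1 294.5  23.3] 54 ((522.6290893554688, 293.59161376953125), (27.739627838134766, 25.092363357543945), 81.54344177246094)
 ch (15, 30) 897 [554.9 299.3  21.6] ((580.1084594726562, 292.8258361816406), (92.48410034179688, 169.8283233642578), 85.65333557128906)
 ch (60, 75) 519 [614.1 292.3  67. ] ((598.0384521484375, 290.4919738769531), (86.79369354248047, 132.45887756347656), 84.34918975830078)
side step top 188 [419.3 254.5  59.3] ((420.79571533203125, 258.02996826171875), (64.96107482910156, 51.804847717285156), 42.3613166809082)
 all 546 ((393.3649597167969, 265.50347900390625), (97.48233032226562, 109.76374053955078), 42.08708572387695)
 red [376.  219.6  25.2] 36
 yellow [523.4 292.7  25.7] 28 ((521.3690795898438, 291.87054443359375), (26.730695724487305, 21.049753189086914), 65.95854187011719)
 ch (15, 30) 370 [544.5 279.7  23.4] ((564.0087890625, 288.2881774902344), (92.86927795410156, 125.50470733642578), 84.28594970703125)
 ch (60, 75) 260 [601.3 289.9  68.1] ((603.0548706054688, 287.19134521484375), (85.89606475830078, 134.27317810058594), 84.59699249267578)
```

Request:
servo_tool(delta_pos=[[0, 0, 2], [-1, 1, 3], [-2, 2, 3], [-3, 3, 1.5], [-3, 3, 0]], delta_rot=[[0, 0, 0], [0, 0, 0], [0, 0, 0], [0, 0, 0], [0, 0, 0]])

```text
clock: 0.57
tcp_pos: [563.3, 87.3, 336.9]
orientation: [2.222, 2.217, 0.007]
wrist_force: [1.2, 1.2, 0.0]
finger_gap: 87.2
finger_force: 0.0
```

Request:
servo_tool(delta_pos=[[-2, 2.8, 0], [-2, 2.8, 0], [-2, 2.8, -1], [-2, 2.5, -2], [0, 0, 0]], delta_rot=[[0, 0, 0], [0, 0, 0], [0, 0, 0], [0, 0, 0], [0, 0, 0]])

```text
clock: 0.98
tcp_pos: [477.4, 201.8, 300.4]
orientation: [-2.209, -2.229, 0.005]
wrist_force: [-0.2, 0.5, -1.0]
finger_gap: 86.8
finger_force: 0.0
```

```bash
cat >> h.py <<'E'
def snap(r,n):
    m=r.camera_model("wrist");p,d=r.capture("wrist");cv2.imwrite(f"pics/{n}.png",p[:,:,::-1]);np.savez(n+".npz",p=p,d=d,**{k:np.array(v) for k,v in m.items()})
E
python3 - <<'E'
from plant import r
from h import *
snap(r,"w1"); print(r.read_state()['tcp_pos'],r.read_state()['joints'],np.abs(r.read_state()['qd']).max())
E
```

```text
[479.80833428 198.95763718 301.75353719] [-0.34937838  0.05050003 -0.13386118  1.67398049  0.00594178  1.42057349
 -0.47793628] 0.06876152974932141
```

View pics/w1.png

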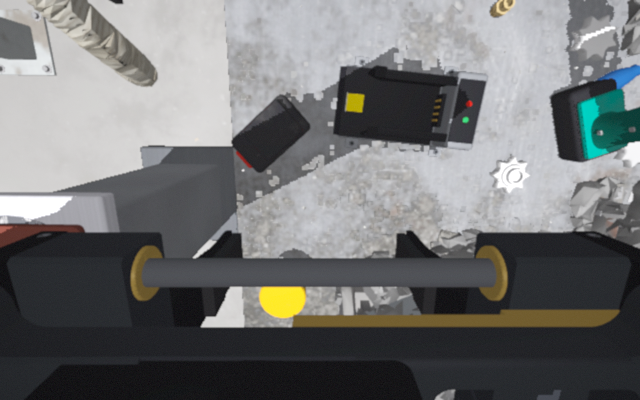

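The wrist view shows the battery at (272,133) with its red button at lower left (242,160). The charger spans (337..487, 65..150), with the catch at (355,103) and the contacts at (437,108).

Run:
```python
from h import *
np.set_printoptions(precision=1,suppress=True)
f=load("w1.npz");X=cloud(f).reshape(-1,3);C=f['p'].reshape(-1,3).astype(int)
def box(a,b,c): return (X[:,0]>a[0])&(X[:,0]<a[1])&(X[:,1]>b[0])&(X[:,1]<b[1])&(X[:,2]>c[0])&(X[:,2]<c[1])
def rep(s,m): print(s,m.sum(),X[m].mean(0),cv2.minAreaRect(X[m][:,:2].astype(np.float32)))
rep("table",box((430,700),(200,240),(-10,10)))
rep("step",box((340,480),(190,330),(52,65)))
rep("all",box((340,480),(190,330),(10,65)))
rep("body",box((340,480),(190,330),(36,65)))
rep("deck",box((490,620),(235,350),(17,28)))
rep("lips",box((490,680),(220,380),(55,76)))
rep("charger",box((490,680),(220,380),(10,90)))
rep("red",box((330,420),(180,330),(5,50))&(C[:,0]>100)&(C[:,1]<70))
rep("yel",box((480,570),(240,350),(5,50))&(C[:,0]>150)&(C[:,1]>130)&(C[:,2]<110))
c=cv2.resize(f['p'][55:185,225:495],None,fx=2.95,fy=2.95,interpolation=cv2.INTER_CUBIC);cv2.imwrite("pics/w1c.png",c[:,:,::-1])
```

```text
table 5057 [562.8 219.7   0.7] ((565.0618896484375, 219.99972534179688), (39.99087905883789, 269.7222595214844), 89.99748992919922)
step 2003 [417.3 261.   58.2] ((416.7411804199219, 260.3759460449219), (60.193870544433594, 49.99919509887695), 41.288639068603516)
all 3344 [413.4 256.1  50.9] ((408.1871032714844, 252.85177612304688), (101.85469818115234, 57.94242477416992), 41.46318054199219)
body 3222 [413.6 256.5  51.7] ((410.855712890625, 255.1539306640625), (94.34112548828125, 57.48572540283203), 41.53041076660156)
deck 5491 [554.3 292.5  21.7] ((560.3924560546875, 292.6436462402344), (91.91213989257812, 126.58467102050781), 84.58724975585938)
lips 4000 [620.7 288.5  67.9] ((599.05517578125, 288.72955322265625), (87.8964614868164, 133.26475524902344), 85.04940032958984)
charger 10611 [585.9 290.8  40.6] ((581.510986328125, 290.8721618652344), (92.7706298828125, 168.9695281982422), 84.66770935058594)
red 59 [373.1 221.4  29. ] ((373.9792175292969, 221.94090270996094), (7.171675205230713, 27.794998168945312), 39.93014144897461)
yel 283 [521.  296.4  23.9] ((520.880859375, 296.4776611328125), (21.332380294799805, 21.065481185913086), 84.81351470947266)
```

View pics/w1c.png

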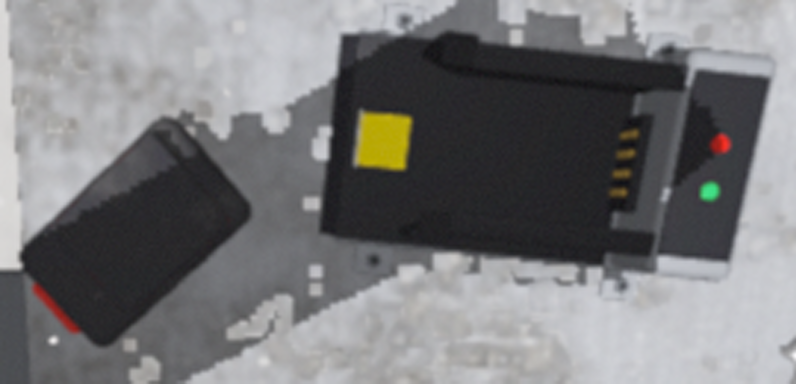

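Run:
```python
from h import *
np.set_printoptions(precision=1,suppress=True,linewidth=200)
f=load("w1.npz");X=cloud(f).reshape(-1,3);C=f['p'].reshape(-1,3).astype(int)
a=np.radians(-5.3);h=np.array([568.3,291.9])
e=np.array([np.cos(a),np.sin(a)]);n=np.array([-e[1],e[0]])
D=X[:,:2]-h;s=D@e;t=D@n;z=X[:,2]
ok=(abs(s)<130)&(abs(t)<60)
y=ok&(C[:,0]>150)&(C[:,1]>130)&(C[:,2]<110)
print("yellow s",s[y].min(),s[y].max(),"t",t[y].min(),t[y].max(), np.polyfit(s[y],z[y],1))
for lo,hi in((-8,8),(-20,-14),(28,34),(-34,-28)):
    print(lo,hi)
    for k in range(-80,105,4):
        m=ok&(t>lo)&(t<hi)&(s>=k)&(s<k+4)
        if m.sum(): print((k,round(float(np.median(z[m])),1),round(float(z[m].max()),1)),end=" ")
    print()
for k in(-38,-30,-20,0,30,45):
    m=ok&(s>=k)&(s<k+6); m1=m&(z>60)
    L=t[m1&(t>0)];Rr=t[m1&(t<0)]
    print(k,"L lip",L.min() if L.size else 0,L.max() if L.size else 0,"R",Rr.min() if Rr.size else 0,Rr.max() if Rr.size else 0, "deck",t[m&(z>18)&(z<26)].min(),t[m&(z>18)&(z<26)].max())
```

```text
yellow s -89.1966090944479 -37.0990283439048 t -27.67925778162024 10.853835213913387 [  -3.2 -124.8]
-8 8
(-80, 0.3, 2.8) (-76, 1.7, 3.1) (-72, 18.4, 21.7) (-68, 20.5, 23.0) (-64, 21.8, 23.0) (-60, 21.9, 24.3) (-56, 22.7, 24.5) (-52, 23.4, 24.5) (-48, 24.3, 25.9) (-44, 25.1, 26.5) (-40, 25.4, 26.6) (-36, 21.7, 22.8) (-32, 21.6, 23.2) (-28, 21.8, 23.5) (-24, 21.7, 23.7) (-20, 22.0, 24.0) (-16, 21.8, 23.6) (-12, 21.9, 23.6) (-8, 21.9, 23.5) (-4, 21.8, 23.3) (0, 21.7, 23.8) (4, 21.9, 23.9) (8, 21.9, 23.2) (12, 21.7, 23.8) (16, 21.8, 23.1) (20, 21.8, 23.1) (24, 21.9, 24.1) (28, 21.6, 23.8) (32, 21.7, 22.8) (36, 21.7, 23.5) (40, 21.9, 25.1) (44, 21.6, 23.1) (48, 21.6, 23.3) (52, 36.0, 51.0) (56, 49.3, 51.4) (60, 57.3, 69.3) (64, 68.1, 70.3) (68, 68.6, 70.8) (72, 68.8, 70.8) (76, 69.0, 71.1) (80, 69.2, 71.3) (84, 68.8, 70.4) (88, 68.7, 70.3) (92, 68.4, 69.9) (96, 66.5, 68.0) 
-20 -14
(-80, 0.2, 1.5) (-76, -0.4, 0.9) (-72, 18.3, 19.7) (-68, 21.0, 22.2) (-64, 22.3, 23.9) (-60, 22.1, 23.1) (-56, 21.9, 23.8) (-52, 22.0, 23.5) (-48, 21.6, 23.6) (-44, 21.9, 23.3) (-40, 21.7, 23.4) (-36, 21.9, 23
[... 2217 characters left out ...]
93734351 deck -45.083069643161835 45.06182123457467
-30 L lip 27.54464134759799 39.193172286339625 R -59.9951253841805 -27.390801437831765 deck -45.59496809797834 34.053673382356706
-20 L lip 27.130112737962953 37.18666396419964 R -59.99583553976681 -27.229732579523734 deck -45.55383885546827 30.916979328208555
0 L lip 27.04976848241863 37.08229571379269 R -52.200709231574166 -26.94745950883497 deck -45.122789886795054 30.610246718219315
30 L lip 27.07240357655788 36.82974123343277 R -36.80675268842199 -27.065241431931877 deck -45.05033364615059 45.66241993624023
45 L lip 27.017834035581032 36.104956458309836 R -36.52405475658006 -27.019015092566526 deck -44.87976414938052 30.829962408866248
```

Request:
servo_tool(delta_pos=[[-1.2, 1.2, 0], [-1.2, 1.2, 0], [-1.2, 1.2, 0], [-1.2, 1.2, 0], [-1.2, 1.2, 0]], delta_rot=[[0, 0, -0.12], [0, 0, -0.12], [0, 0, -0.12], [0, 0, -0.12], [0, 0, -0.12]])

```text
clock: 1.45
tcp_pos: [423.1, 255.8, 303.7]
orientation: [2.784, 1.455, 0.0]
wrist_force: [0.2, 0.5, -0.3]
finger_gap: 87.3
finger_force: 0.0
```

Request:
servo_tool(delta_pos=[[0, 0, -3], [0, 0, -3], [0, 0, -3], [0, 0, -3], [0, 0, 0]], delta_rot=[[0, 0, -0.12], [0, 0, -0.12], [0, 0, 0], [0, 0, 0], [0, 0, 0]])

```text
clock: 1.87
tcp_pos: [421.0, 253.5, 178.3]
orientation: [2.933, 1.12, -0.013]
wrist_force: [-0.3, -1.0, -0.3]
finger_gap: 86.9
finger_force: 0.0
```

```bash
cat >> h.py <<'E'
def st(r):
    s=r.read_state();M=R.from_rotvec(s['orientation']).as_matrix()
    print("tcp",s['tcp_pos'].round(1),"yaw(tool x) deg",np.degrees(np.arctan2(M[1,0],M[0,0])).round(2),"down err",M[:2,2].round(4),"F",s['wrist_force'].round(1),"gap",round(s['finger_gap'],1),"ff",round(s['finger_force'],1),"t",s['clock'])
    return s
E
python3 - <<'E'
from plant import r
from h import *
np.set_printoptions(precision=1,suppress=True)
st(r);snap(r,"w2");st(r)
f=load("w2.npz");X=cloud(f).reshape(-1,3)
def box(a,b,c): return (X[:,0]>a[0])&(X[:,0]<a[1])&(X[:,1]>b[0])&(X[:,1]<b[1])&(X[:,2]>c[0])&(X[:,2]<c[1])
for m in (box((340,480),(190,330),(53,63)),box((340,480),(190,330),(15,63))):
  print(m.sum(),X[m].mean(0),cv2.minAreaRect(X[m][:,:2].astype(np.float32)))
E
```

```text
tcp [421.  253.5 178.3] yaw(tool x) deg 41.79 down err [-0. -0.] F [-0.3 -1.  -0.3] gap 86.9 ff 0.0 t 1.8667
tcp [422.  254.4 181.4] yaw(tool x) deg 41.81 down err [-0. -0.] F [ 0.1 -0.8  0.7] gap 87.3 ff 0.0 t 1.9167
3591 [418.4 261.7  58.2] ((417.34832763671875, 260.78167724609375), (59.106346130371094, 50.04179382324219), 41.57540512084961)
5782 [416.1 259.1  51.2] ((408.8408508300781, 252.99945068359375), (101.18712615966797, 58.63567352294922), 41.30769348144531)
```

View pics/w2.png

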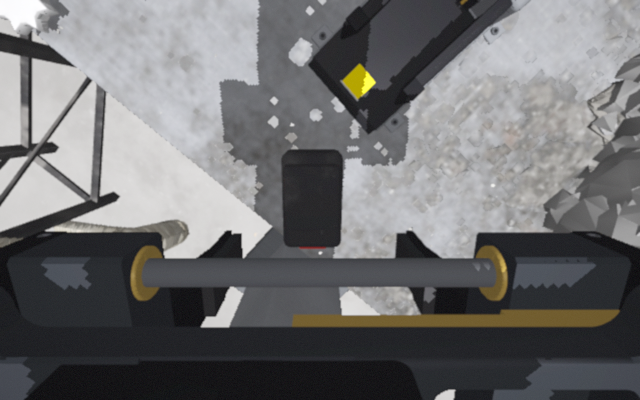

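The battery stands straight under the tool at (283..342, 150..247), about 7 px left of the finger mid-line at 319. Its red button shows at (312,248), next to the gripper.

Request:
servo_tool(delta_pos=[[-0.2, 0.3, -2.5], [-0.2, 0.2, -2.5], [0, 0, -2], [0, 0, -1], [0, 0, 0]], delta_rot=[[0, 0, 0], [0, 0, 0], [0, 0, 0], [0, 0, 0], [0, 0, 0]])

```text
clock: 2.33
tcp_pos: [419.0, 260.7, 103.2]
orientation: [2.934, 1.122, -0.002]
wrist_force: [0.1, -0.7, 0.6]
finger_gap: 87.2
finger_force: 0.0
```

Request:
servo_tool(delta_pos=[[0, 0, 0], [0, 0, 0], [0, 0, 0], [0, 0, 0], [0, 0, 0]], delta_rot=[[0, 0, 0], [0, 0, 0], [0, 0, 0], [0, 0, 0], [0, 0, 0]])

```text
clock: 2.75
tcp_pos: [419.1, 261.4, 104.3]
orientation: [-2.934, -1.122, -0.002]
wrist_force: [0.1, 0.4, -0.5]
finger_gap: 86.8
finger_force: 0.0
```

Request:
servo_tool(delta_pos=[[-0.2, -0.1, -1.3], [0, 0, -1.2], [0, 0, -0.7], [0, 0, -0.4], [0, 0, 0]], delta_rot=[[0, 0, 0], [0, 0, 0], [0, 0, 0], [0, 0, 0], [0, 0, 0]])

```text
clock: 3.17
tcp_pos: [416.4, 260.0, 66.9]
orientation: [2.934, 1.123, -0.002]
wrist_force: [-0.5, -1.1, -0.4]
finger_gap: 87.3
finger_force: 0.0
```

Request:
servo_tool(delta_pos=[[0, 0, 0], [0, 0, 0], [0, 0, 0], [0, 0, 0], [0, 0, 0]], delta_rot=[[0, 0, 0], [0, 0, 0], [0, 0, 0], [0, 0, 0], [0, 0, 0]])

```text
clock: 3.58
tcp_pos: [416.9, 260.4, 67.7]
orientation: [-2.934, -1.122, -0.001]
wrist_force: [0.4, 0.1, -0.0]
finger_gap: 87.1
finger_force: 0.0
```

Run:
```python
from plant import r
from h import *
st(r)
```

```text
tcp [416.9 260.4  67.7] yaw(tool x) deg 41.87 down err [0.0004 0.0004] F [ 0.4  0.1 -0. ] gap 87.1 ff 0.0 t 3.5833
```

On target; closing on the step.

Request:
servo_tool(delta_pos=[[0, 0, 0], [0, 0, 0], [0, 0, 0], [0, 0, 0], [0, 0, 0]], delta_rot=[[0, 0, 0], [0, 0, 0], [0, 0, 0], [0, 0, 0], [0, 0, 0]], fingers=4.0, squeeze=40)

```text
clock: 4.0
tcp_pos: [416.7, 260.2, 67.4]
orientation: [-2.934, -1.123, 0.0]
wrist_force: [-0.0, 0.2, -0.2]
finger_gap: 61.5
finger_force: 0.0
```

Request:
servo_tool(delta_pos=[[0, 0, 0], [0, 0, 0], [0, 0, 0], [0, 0, 0], [0, 0, 0]], delta_rot=[[0, 0, 0], [0, 0, 0], [0, 0, 0], [0, 0, 0], [0, 0, 0]])

```text
clock: 4.42
tcp_pos: [417.0, 260.1, 67.5]
orientation: [2.934, 1.122, 0.001]
wrist_force: [2.2, -0.5, -0.2]
finger_gap: 49.4
finger_force: 40.0
```

Request:
servo_tool(delta_pos=[[0, 0, 0.5], [0, 0, 1.5], [0, 0, 2], [0, 0, 2], [0, 0, 1]], delta_rot=[[0, 0, 0], [0, 0, 0], [0, 0, 0], [0, 0, -0.06], [0, 0, -0.1]])

```text
clock: 4.83
tcp_pos: [416.7, 260.7, 139.4]
orientation: [-3.015, -0.882, -0.001]
wrist_force: [0.8, 0.6, -5.4]
finger_gap: 49.2
finger_force: 40.0
```

Request:
servo_tool(delta_pos=[[0.5, 0.3, 0], [1, 0.6, 0], [1.5, 0.8, 0], [1, 0.6, 0], [1, 0.6, 0]], delta_rot=[[0, 0, -0.11], [0, 0, -0.11], [0, 0, -0.11], [0, 0, -0.11], [0, 0, -0.11]])

```text
clock: 5.25
tcp_pos: [466.5, 289.4, 137.0]
orientation: [3.141, 0.024, -0.002]
wrist_force: [0.2, -0.7, -4.9]
finger_gap: 49.3
finger_force: 40.0
```

Request:
servo_tool(delta_pos=[[1, 0.6, 0], [0.5, 0.3, 0], [0, 0, 0], [0, 0, 0], [0, 0, 0]], delta_rot=[[0, 0, -0.08], [0, 0, -0.03], [0, 0, 0], [0, 0, 0], [0, 0, 0]])

```text
clock: 5.67
tcp_pos: [480.9, 297.9, 137.0]
orientation: [3.138, -0.138, -0.002]
wrist_force: [0.8, -0.2, -4.6]
finger_gap: 48.9
finger_force: 40.0
```

Request:
servo_tool(delta_pos=[[0, 0, 0], [0, 0, 0], [0, 0, 0], [0, 0, 0], [0, 0, 0]], delta_rot=[[0, 0, 0], [0, 0, 0], [0, 0, 0], [0, 0, 0], [0, 0, 0]])

```text
clock: 6.08
tcp_pos: [481.7, 298.2, 137.5]
orientation: [-3.138, 0.14, -0.0]
wrist_force: [-0.2, -0.7, -5.0]
finger_gap: 49.6
finger_force: 40.0
```

Run:
```python
from plant import r
from h import *
np.set_printoptions(precision=1,suppress=True)
st(r);snap(r,"w3");
for _ in range(3): snap(r,"w3")
st(r)
f=load("w3.npz");X=cloud(f).reshape(-1,3)
def box(a,b,c): return (X[:,0]>a[0])&(X[:,0]<a[1])&(X[:,1]>b[0])&(X[:,1]<b[1])&(X[:,2]>c[0])&(X[:,2]<c[1])
m=box((535,680),(220,345),(62,75));print("lips",m.sum(),cv2.minAreaRect(X[m][:,:2].astype(np.float32)))
for z in ((122,134),(105,118),(80,134)):
  m=box((440,545),(265,335),z);print(z,m.sum(),X[m].min(0),X[m].max(0),X[m].mean(0),cv2.minAreaRect(X[m][:,:2].astype(np.float32)))
```

```text
tcp [481.7 298.2 137.5] yaw(tool x) deg -5.11 down err [0. 0.] F [-0.2 -0.7 -5. ] gap 49.6 ff 40.0 t 6.0833
tcp [481.7 298.2 137.5] yaw(tool x) deg -5.11 down err [0. 0.] F [ 0.4 -0.  -5. ] gap 49.2 ff 40.0 t 6.2833
lips 4512 ((578.3431396484375, 291.3497314453125), (79.09050750732422, 89.13030242919922), 85.05024719238281)
(122, 134) 7051 [450.1 265.  122. ] [513.3 331.5 134. ] [489.3 298.3 128.2] ((481.6175842285156, 299.25152587890625), (66.68622589111328, 60.32484436035156), 84.4247817993164)
(105, 118) 2385 [440.  267.5 105. ] [522.5 331.2 117.9] [506.  297.6 110.7] ((479.27447509765625, 299.0933837890625), (57.85987091064453, 83.25348663330078), 84.77375030517578)
(80, 134) 10181 [440. 265.  80.] [522.8 331.5 134. ] [495.3 297.9 122.1] ((481.40716552734375, 298.2572326660156), (66.45304107666016, 82.80120849609375), 89.97639465332031)
```

View pics/w3.png

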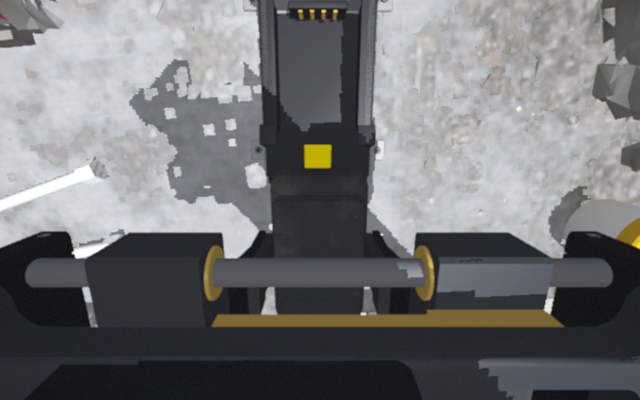

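The held battery shows at columns 272-367 and is in line with the charger channel at 262-375. The yellow catch is at (317,156) and the contacts at (318,13). Next I'll measure the alignment from this picture.

```bash
cat > al.py <<'E'
from h import *
import sys
def al(n,z0):
    np.set_printoptions(precision=2,suppress=True)
    f=load(n+".npz");X=cloud(f).reshape(-1,3)
    a=np.radians(-5.3);e=np.array([np.cos(a),np.sin(a)]);nn=np.array([-e[1],e[0]])
    D=X[:,:2]-np.array([575.2,291.3]);s=D@e;t=D@nn;z=X[:,2]
    m=(abs(t)<50)&(s>-42)&(s<95)&(z>62)&(z<75)
    for k in(-36,-28,-20,-12,-4,4,12):
        q=m&(s>=k)&(s<k+8); print("lips",k,t[q&(t>0)].min() if (q&(t>0)).any() else None,t[q&(t<0)].max() if (q&(t<0)).any() else None)
    b=(abs(t)<45)&(s>-160)&(s<10)&(abs(z-z0-42)<4)
    S=s[b&(abs(t)<20)]; print("battery body: front s",np.percentile(S,99.5) if S.size else None,"z",np.median(z[b]))
    for k in range(-80,0,5):
        q=b&(s>=k)&(s<k+5)
        if q.sum()>20: print(" body",k,t[q].min(),t[q].max(),np.median(z[q]))
    b=(abs(t)<45)&(s>-160)&(s<10)&(abs(z-z0-58)<4)
    S=s[b&(abs(t)<20)]; print("step: front s",np.percentile(S,99.5) if S.size else None)
    for k in range(-115,0,6):
        q=b&(s>=k)&(s<k+6)
        if q.sum()>20: print(" step",k,t[q].min(),t[q].max(),np.median(z[q]))
if __name__=="__main__": al(sys.argv[1],float(sys.argv[2]))
E
python3 al.py w3 70
```

```text
lips -36 27.767549750995713 -27.53027500326655
lips -28 27.063035777023014 -26.68065174576636
lips -20 27.26377544834918 -26.772840121112267
lips -12 27.120172711391813 -26.929894457506915
lips -4 27.109595206293797 -26.77934132784504
lips 4 27.165573863651712 -26.86666113065382
lips 12 26.91808234825016 -26.711463210139687
battery body: front s -55.45623362259702 z 111.41835499539891
 body -70 -29.286250450016208 26.846517298015772 110.01594253951697
 body -65 -29.168363017776468 26.685507156977955 111.77806462757238
 body -60 -28.32118261757774 26.42463119469689 110.32928854073236
step: front s -64.06098078990031
 step -115 -24.973430267811707 22.726143662227226 128.58772479922817
 step -97 -25.9238431784571 23.87179292616513 128.3667829874242
 step -91 -30.482787283305107 28.44411156602558 128.44287046216505
 step -85 -34.46976463888252 32.522266170818405 128.41051028508957
 step -79 -26.187408889091987 23.990616287832406 128.4574046307318
 step -73 -25.817663394363937 24.05115406635476 128.45139708721712
 step -67 -25.429060422227003 23.823838340301165 127.38851685780389
```

Request:
servo_tool(delta_pos=[[0.5, 0.1, 0], [0, 0, -1], [0, 0, -1.5], [0, 0, -1], [0, 0, -0.5]], delta_rot=[[0, 0, -0.003], [0, 0, 0], [0, 0, 0], [0, 0, 0], [0, 0, 0]])

```text
clock: 6.7
tcp_pos: [485.8, 298.5, 95.1]
orientation: [3.136, -0.145, -0.004]
wrist_force: [-0.3, -0.2, -5.0]
finger_gap: 49.4
finger_force: 40.0
```

Request:
servo_tool(delta_pos=[[0, 0, 0], [0, 0, 0], [0, 0, 0], [0, 0, 0], [0, 0, 0]], delta_rot=[[0, 0, 0], [0, 0, 0], [0, 0, 0], [0, 0, 0], [0, 0, 0]])

```text
clock: 7.12
tcp_pos: [487.1, 299.5, 98.1]
orientation: [-3.138, 0.145, -0.001]
wrist_force: [-0.2, -0.6, -5.0]
finger_gap: 49.6
finger_force: 40.0
```

Run:
```python
from plant import r
from h import *
st(r);snap(r,"w4");s=st(r)
from al import al
al("w4",s['tcp_pos'][2]-67.5)
```

```text
tcp [487.1 299.5  98.1] yaw(tool x) deg -5.28 down err [0.0009 0.0006] F [-0.2 -0.6 -5. ] gap 49.6 ff 40.0 t 7.1167
tcp [487.  299.4  98. ] yaw(tool x) deg -5.29 down err [0.0008 0.0005] F [-0.  -0.1 -4.8] gap 49.5 ff 40.0 t 7.1667
lips -36 27.688903644362096 -27.36389408145618
lips -28 27.054996267646654 -26.610327097774803
lips -20 27.020127640535705 -26.714261802263824
lips -12 26.982895498587666 -26.6022193814334
lips -4 27.027347635823478 -26.734420421604117
lips 4 27.14446263834226 -26.794801156554396
lips 12 26.98384872659579 -26.69901600218139
battery body: front s -50.20158136703354 z 70.76819771059041
 body -65 -27.68796364883325 28.431418658547333 70.4311354282503
 body -60 -27.534828821781364 28.279853946500573 72.4321746216801
 body -55 -26.737251523216585 27.5409103957541 71.05020852361466
 body -40 -39.006230817794794 39.29375745998579 70.26704024186306
 body -35 -38.77823723689912 39.621184958491405 69.45026477635963
 body -30 -38.54163011301957 39.444957395683126 68.88190732375809
 body -25 -36.38343815273915 36.52639432302745 68.90749277575364
 body -20 -36.362631162094644 36.140725147024135 68.89046870939495
 body -15 -36.0848446526388 36.22576638086474 68.88384487284301
 body -10 -36.11746507371645 36.607523181617154 68.84894981081851
 body -5 -36.059976555003004 36.79078640151407 68.99757104177311
step: front s -58.87137815931383
 step -115 -24.282931715951737 25.73826791630821 88.95627506536195
 step -97 -23.706766492217216 25.341611927413982 88.4039743835491
 step -91 -24.096537687751855 25.58930734879482 89.0484423133561
 step -85 -28.772561976407573 30.262433362351015 89.01908843606819
 step -79 -32.69147375051798 34.29526388149261 89.05122777619962
 step -73 -24.384326665710315 25.70857322342592 89.05328439291245
 step -67 -24.1404775231284 25.634114762525805 89.03584094568856
 step -61 -23.62733903982574 24.746063865304613 87.71018131675947
```

Request:
servo_tool(delta_pos=[[0, -0.03, -0.4], [0, 0, -0.3], [0, 0, 0], [0, 0, 0], [0, 0, 0]], delta_rot=[[0, 0, 0], [0, 0, 0], [0, 0, 0], [0, 0, 0], [0, 0, 0]])

```text
clock: 7.58
tcp_pos: [486.9, 299.1, 90.7]
orientation: [-3.138, 0.145, -0.001]
wrist_force: [-0.8, 0.6, -2.4]
finger_gap: 49.2
finger_force: 40.0
```

Request:
servo_tool(delta_pos=[[0.4, -0.04, 0], [0.4, -0.04, 0], [0.4, -0.04, 0], [0.4, -0.04, 0], [0.4, -0.03, 0]], delta_rot=[[0, 0, 0], [0, 0, 0], [0, 0, 0], [0, 0, 0], [0, 0, 0]])

```text
clock: 8.0
tcp_pos: [507.2, 296.8, 90.3]
orientation: [3.138, -0.145, -0.0]
wrist_force: [-1.6, 0.5, -2.0]
finger_gap: 49.6
finger_force: 40.0
```

Run:
```python
from plant import r
from h import *
st(r);snap(r,"w5");s=st(r)
from al import al
al("w5",s['tcp_pos'][2]-67)
```

```text
tcp [507.2 296.8  90.3] yaw(tool x) deg -5.3 down err [-0.0002 -0.0001] F [-1.6  0.5 -2. ] gap 49.6 ff 40.0 t 8.0
tcp [508.  296.6  90.4] yaw(tool x) deg -5.33 down err [ 0.0005 -0.0001] F [-0.4 -0.3 -2. ] gap 49.6 ff 40.0 t 8.05
lips -36 0.1518422527245392 -0.40883057038539544
lips -28 27.167415988930887 -26.719978743842354
lips -20 26.91821348461535 -26.851187572426877
lips -12 27.126946895117527 -26.5419602838855
lips -4 27.027983097674493 -26.569996261824393
lips 4 27.0401879200258 -26.663862830991604
lips 12 27.104251674213607 -26.57539671324541
battery body: front s -29.97580873262292 z 66.88451833894507
 body -45 -36.571253871389075 37.070033754777214 62.943889651808405
 body -40 -39.36618822532158 37.99868169139451 64.74139316863733
 body -35 -39.24587580151763 39.54054252509353 63.8270348439674
 body -30 -39.26012510360888 39.42667004463312 68.31372269394925
 body -25 -36.73093942437844 36.89929028823547 68.36048885097048
 body -20 -36.362000248467204 37.354720106855666 68.35849637853185
 body -15 -36.69154990414275 37.09851165283575 68.34338924568011
 body -10 -36.41686693142717 37.14238416955327 68.3620617287064
 body -5 -36.84969714594056 37.08291424076102 68.29956545172038
step: front s -38.63245003722827
 step -103 -23.119087249099177 23.669474948456614 80.33495512010643
 step -97 -24.987204645666807 24.98279114661091 81.16051050233277
 step -91 -24.81614420017075 24.755402609000313 81.30604059934565
 step -73 -24.938639769748082 24.799101107638517 81.23879221795616
 step -67 -24.93207829944967 24.867082091062553 81.2832698421895
 step -61 -33.64211616706793 33.56318578310124 81.23707660712938
 step -55 -25.164754728527967 24.511045818579525 81.28801646292595
 step -49 -24.889090259424115 24.88655087432508 81.28591264661378
 step -43 -24.6693317300356 24.500533563569828 80.61866811349935
```

Request:
servo_tool(delta_pos=[[0.6, -0.05, 0], [0.7, -0.07, 0], [0.7, -0.07, 0], [0.7, -0.07, 0], [0.5, -0.05, 0]], delta_rot=[[0, 0, 0], [0, 0, 0], [0, 0, 0], [0, 0, 0], [0, 0, 0]])

```text
clock: 8.47
tcp_pos: [539.9, 293.6, 90.4]
orientation: [3.138, -0.146, 0.001]
wrist_force: [-1.3, -0.1, -2.8]
finger_gap: 49.3
finger_force: 40.0
```

Request:
servo_tool(delta_pos=[[0.6, -0.05, 0], [0.7, -0.07, 0], [0.7, -0.07, 0], [0.5, -0.05, 0], [0.5, -0.05, 0]], delta_rot=[[0, 0, 0], [0, 0, 0], [0, 0, 0], [0, 0, 0], [0, 0, 0]])

```text
clock: 8.88
tcp_pos: [569.3, 290.9, 90.3]
orientation: [3.138, -0.145, -0.0]
wrist_force: [-1.7, -0.1, -2.4]
finger_gap: 49.8
finger_force: 40.0
```

```bash
cat > ca.py <<'E'
from plant import r
from h import *
s=st(r);a=np.radians(-5.3);D=s['tcp_pos'][:2]-np.array([575.2,291.3])
e=np.array([np.cos(a),np.sin(a)]);print("TCP s",D@e,"t",D@[-e[1],e[0]],"origin s~",D@e-11.3)
E
python3 ca.py
```

```text
tcp [569.3 290.9  90.3] yaw(tool x) deg -5.3 down err [-0.0001 -0.0001] F [-1.7 -0.1 -2.4] gap 49.8 ff 40.0 t 8.8833
TCP s -5.809473475862872 t -0.9729831672713491 origin s~ -17.109473475862874
```

Request:
servo_tool(delta_pos=[[0.4, -0.04, 0], [0.4, -0.03, 0], [0.4, -0.04, 0], [0.3, -0.03, 0], [0.2, -0.02, 0]], delta_rot=[[0, 0, 0], [0, 0, 0], [0, 0, 0], [0, 0, 0], [0, 0, 0]])

```text
clock: 9.3
tcp_pos: [585.9, 289.4, 90.4]
orientation: [3.138, -0.145, -0.0]
wrist_force: [-3.6, 0.0, -0.7]
finger_gap: 49.2
finger_force: 40.0
```

Request:
servo_tool(delta_pos=[[0.1, -0.01, 0], [0, 0, 0], [0, 0, 0], [0, 0, 0], [0, 0, 0]], delta_rot=[[0, 0, 0], [0, 0, 0], [0, 0, 0], [0, 0, 0], [0, 0, 0]])

```text
clock: 9.72
tcp_pos: [586.5, 289.4, 90.3]
orientation: [3.138, -0.145, -0.0]
wrist_force: [-3.2, 0.6, -2.6]
finger_gap: 49.3
finger_force: 40.0
```

```bash
python3 ca.py
```

```text
tcp [586.5 289.4  90.3] yaw(tool x) deg -5.27 down err [-0.0002 -0.    ] F [-3.2  0.6 -2.6] gap 49.3 ff 40.0 t 9.7167
TCP s 11.441183039602869 t -0.8917864828408688 origin s~ 0.14118303960286838
```

Request:
servo_tool(delta_pos=[[0.1, -0.01, 0], [0.1, -0.01, 0], [0.1, -0.01, 0], [0, 0, 0], [0, 0, 0]], delta_rot=[[0, 0, 0], [0, 0, 0], [0, 0, 0], [0, 0, 0], [0, 0, 0]])

```text
clock: 10.13
tcp_pos: [589.5, 289.1, 90.1]
orientation: [3.138, -0.145, -0.001]
wrist_force: [-3.6, 1.0, -4.8]
finger_gap: 49.4
finger_force: 40.0
```

Request:
servo_tool(delta_pos=[[0.1, -0.01, 0], [0, 0, 0], [0, 0, 0], [0, 0, 0], [0, 0, 0]], delta_rot=[[0, 0, 0], [0, 0, 0], [0, 0, 0], [0, 0, 0], [0, 0, 0]])

```text
clock: 10.55
tcp_pos: [590.6, 288.9, 90.3]
orientation: [3.138, -0.145, -0.0]
wrist_force: [-2.7, 0.9, -5.0]
finger_gap: 49.7
finger_force: 40.0
```

```bash
python3 ca.py
python3 - <<'E'
from plant import r
import cv2
for n,b in(("scene",(180,250,230,340)),("side",(150,225,290,400))):
    p,d=r.capture(n);c=p[b[0]:b[1],b[2]:b[3]];cv2.imwrite(f"pics/{n}9.png",cv2.resize(c,None,fx=7,fy=7,interpolation=cv2.INTER_CUBIC)[:,:,::-1])
E
```

```text
tcp [590.6 288.9  90.3] yaw(tool x) deg -5.28 down err [-0.0003 -0.    ] F [-2.7  0.9 -5. ] gap 49.7 ff 40.0 t 10.55
TCP s 15.534868290754186 t -0.9392500927414329 origin s~ 4.234868290754186
```

Request:
servo_tool(delta_pos=[[0, 0, -0.1], [0, 0, 0], [0, 0, 0], [0, 0, 0], [0, 0, 0]], delta_rot=[[0, 0, 0], [0, 0, 0], [0, 0, 0], [0, 0, 0], [0, 0, 0]])

```text
clock: 11.07
tcp_pos: [590.8, 289.0, 89.7]
orientation: [-3.138, 0.145, -0.0]
wrist_force: [-4.8, -0.4, -1.2]
finger_gap: 49.4
finger_force: 40.0
```

Request:
servo_tool(delta_pos=[[0, 0, 0], [0, 0, 0], [0, 0, 0], [0, 0, 0], [0, 0, 0]], delta_rot=[[0, 0, 0], [0, 0, 0], [0, 0, 0], [0, 0, 0], [0, 0, 0]], fingers=8)

```text
clock: 11.48
tcp_pos: [591.4, 288.9, 89.9]
orientation: [-3.138, 0.145, -0.002]
wrist_force: [0.0, 0.2, -0.2]
finger_gap: 74.8
finger_force: 0.0
```

Request:
servo_tool(delta_pos=[[0, 0, 0], [0, 0, 0.5], [0, 0, 1.5], [0, 0, 2.5], [0, 0, 3]], delta_rot=[[0, 0, 0], [0, 0, 0], [0, 0, 0], [0, 0, 0], [0, 0, 0]])

```text
clock: 11.9
tcp_pos: [589.8, 288.4, 163.9]
orientation: [3.137, -0.145, -0.004]
wrist_force: [-0.1, -0.2, -0.5]
finger_gap: 80.1
finger_force: 0.0
```

Request:
servo_tool(delta_pos=[[-1.5, 0.3, 3], [-2, 0.3, 3], [-2, 0.3, 3], [-2, 0.3, 2], [-2, 0.3, 0]], delta_rot=[[0, 0, 0], [0, 0, 0], [0, 0, 0], [0, 0, 0], [0, 0, 0]])

```text
clock: 12.32
tcp_pos: [496.4, 305.2, 280.3]
orientation: [-3.133, 0.145, -0.01]
wrist_force: [0.4, 0.7, 0.4]
finger_gap: 80.4
finger_force: 0.0
```

Request:
servo_tool(delta_pos=[[-2, 0, 0], [-2, 0, 0], [0, 0, 0], [0, 0, 0], [0, 0, 0]], delta_rot=[[0, 0, 0], [0, 0, 0], [0, 0, 0], [0, 0, 0], [0, 0, 0]])

```text
clock: 12.73
tcp_pos: [456.4, 303.7, 274.9]
orientation: [-3.138, 0.145, -0.001]
wrist_force: [0.3, -0.6, 0.3]
finger_gap: 80.1
finger_force: 0.0
```

Run:
```python
from plant import r
from h import *
np.set_printoptions(precision=1,suppress=True)
st(r);snap(r,"w6")
f=load("w6.npz");X=cloud(f).reshape(-1,3);C=f['p'].reshape(-1,3).astype(int)
a=np.radians(-5.3);e=np.array([np.cos(a),np.sin(a)]);n=np.array([-e[1],e[0]])
D=X[:,:2]-np.array([575.2,291.3]);s=D@e;t=D@n;z=X[:,2]
m=(abs(t)<35)&(s>-60)&(s<60)&(abs(z-80)<4)
print("step s",s[m].min(),s[m].max(),"t",t[m].min(),t[m].max(),"z",np.median(z[m]),"plane",np.linalg.lstsq(np.c_[s[m],t[m],np.ones(m.sum())],z[m],rcond=None)[0]*1000)
y=(abs(t)<20)&(abs(s+47)<25)&(C[:,0]>150)&(C[:,1]>130)&(C[:,2]<110)
if y.sum():print("yellow",s[y].min(),s[y].max(),y.sum(),np.polyfit(s[y],z[y],1))
for k in range(-64,50,4):
  q=(abs(t)<7)&(s>=k)&(s<k+4)
  if q.sum(): print(k,np.median(z[q]).round(1),end=" ")
p=f['p'];uv=proj(f,[575,291,40]).astype(int);print(uv)
u,v=np.clip(uv,[100,70],[540,330]);cv2.imwrite("pics/w6c.png",cv2.resize(p[v-70:v+70,u-100:u+100],None,fx=4,fy=4,interpolation=cv2.INTER_CUBIC)[:,:,::-1])
```

```text
tcp [456.4 303.7 274.9] yaw(tool x) deg -5.31 down err [0. 0.] F [ 0.3 -0.6  0.3] gap 80.1 ff 0.0 t 12.7333
step s -18.00241050150653 41.53208120053449 t -25.55324249476367 24.509759647266208 z 80.19191895403986 plane [    3.1    -0.3 80117.5]
yellow -65.08830459656602 -50.10946083895076 230 [  9.2 579.8]
-64 22.4 -60 23.4 -56 23.9 -52 420.0 -48 49.9 -44 60.4 -40 63.4 -36 64.0 -32 64.0 -28 63.8 -24 63.6 -20 77.1 -16 80.3 -12 80.6 -8 80.4 -4 80.4 0 80.4 4 80.2 8 80.5 12 80.2 16 80.5 20 80.1 24 80.1 28 80.4 32 80.5 36 80.2 40 79.3 44 63.1 48 61.6 [320  75]
```

View pics/w6c.png

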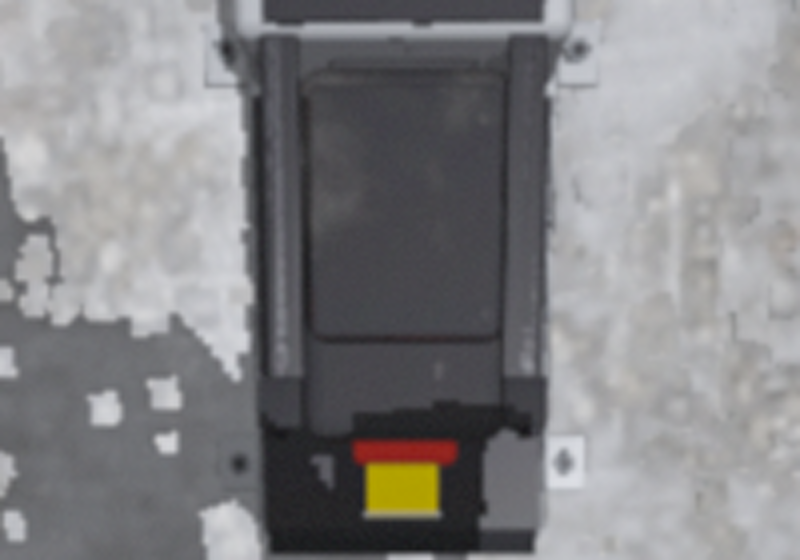

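The crop shows the battery fully between the rails. Its red button is at (405,452), over the yellow catch at (402,488). The step runs from -18 to 41.5 mm against -19 to 41 expected at home. The catch's slope matches the sprung-up profile seen at the start.

```bash
python3 -c "
from plant import r
print(r.job_done())"
```

```text
the job is handed in; nothing more can be done
None
```

The battery is home on the charger with the catch up behind it and the gripper clear; I handed the job in at about 13 s, and the hand-in returned no verdict.

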